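# Unbolt the humid box and hold its lid open at 45 degrees

## Task

Draw the bolt on the front of the humid box fully back to the left, then lift the clear lid by its black handle and hold it open at 45 degrees, so that the condensation runs down the pane to the gutter at the back while I take out a specimen. The lid has no stay and drops shut by itself, so do not let it fall: finish still holding it steady by the handle at that angle. Leave the other things on the table where they are.

Things in the scene. Friction and masses are not known exactly. Their poses are not given: they have to be found in the camera images.
- humid_box: White specimen box fixed to the table, 160 x 280 mm plus a 46 mm ledge in front; lid top 98 mm above the table. Origin: centre of the tub's underside, at table height. Its x runs from the front (bolt side) to the rear hinge, y along the front to the robot's left, z up; turned up to 0.28 rad. A black machine 0.4 m tall stands 110 to 160 mm behind the origin: keep a wrist that leans back clear of it.
- bolt (a joint): Barrel bolt on the ledge along the front of the box. 0 m: shot right home through the steel staple on the lid's front edge, so that the lid is locked; 0.040 m: drawn fully back against its stop. It slides along the box's +y (to the robot's left), with about 2 N of friction, and stays where it is left. Its rod is clear of the staple from about 0.032 m on.
- bolt_knob (a point): Middle of the bolt's upright black knob, a cylinder 18 mm in diameter and about 24 mm tall, 122 mm above the table; with the bolt at 0 it lies at x = -0.108, y = +0.033 in the box's frame. The knob's top is 134 mm, its underside 106 mm and the steel guides beside it 102 mm above the table, so fingertips can go down to about 104 mm; the lid's edge lies 25 mm behind the knob's axis, the lid's handle bar 61 mm behind it and about as high.
- lid (a joint): The lid's rear hinge. 0 rad: shut, lying level on the seal; grows as the front of the lid rises; 0.785 rad is 45 degrees open; stop at 1.9. The lid (clear pane in an grey frame, 167 x 288 x 12 mm) weighs 0.35 to 0.75 kg, has next to no hinge friction and falls shut when let go anywhere below about 75 degrees.
- handle_bar (a point): Middle of the black bow handle on top of the lid: a straight round bar 12 mm in diameter, about 95 mm long between its two feet, parallel to the front edge (box y). Shut, the bar's axis is 135 mm above the table, 37 mm above the lid's frame (about 28 mm free below the bar), at x = -0.047, y = 0 in the box's frame. In the lid's frame it lies 130 mm in front of the hinge axis and 47 mm above it; it turns with the lid.
- box_hinge (a point): Middle of the lid's hinge axis, at the upper rear edge of the box, 88 mm above the table; x = +0.083, y = 0 in the box's frame. The axis is horizontal, along the box's y.
- notebook: small green bound notebook, 153 x 109 x 14 mm, lying flat left of the box; a bystander
- marker_pen: white marker pen with black cap, 132 mm long, lying on the notebook; a bystander
- wash_bottle: clear plastic wash bottle with spout, 200 mm tall, left of the box; a bystander, easily knocked over
- loading_pad: sand-coloured round loading pad, 59 mm across, 26 mm tall, in front of and left of the box; a bystander
- grease_tub: white tub with blue lid, 60 mm across, 48 mm tall, right of the box; a bystander
- screwdriver: orange-handled screwdriver, 206 mm long, right of the box; a bystander

How it is judged:
On the way, in this order (a step that is already met when the one before it is completed fails the run):
1. the bolt is drawn fully back (at least 36 of its 40 mm) while the lid is still shut (value of joint bolt above 0.036 m and value of joint lid below 0.09 rad), for 0.2 s.
2. the lid is being lifted by its handle, 15 degrees or more open (value of joint lid above 0.26 rad and contact force between the fingers and lid above 0.5 N and distance between the grasp point and handle_bar below 0.06 m), for 0.1 s.
At the end, for the whole second after the job is handed in: The lid stands still at 45 degrees (38 to 52), carried by the gripper's fingers on its black handle (at least 0.5 N between them), and the bolt is still drawn back, at least 36 of its 40 mm (value of joint lid between 0.663 and 0.908 rad and velocity of joint lid between -0.05 and 0.05 rad/s and contact force between the fingers and lid above 0.5 N and distance between the grasp point and handle_bar below 0.06 m and value of joint bolt above 0.036 m); the arm keeps its last pose, push and grip.
It fails at once if the lid is let fall (it swings shut faster than 2.5 rad/s) (velocity of joint lid below -2.5 rad/s).
It fails at once if another thing on the table is pushed more than 30 mm (distance of any of notebook, marker_pen, wash_bottle, loading_pad, grease_tub, screwdriver from where it was at the start of the episode above 0.03 m).
It also fails if it takes over 45 s, if anything falls off the work surface, if the arm or the gripper's body presses on something with over 40 N, if the wrist force passes 120 N, or if a joint passes its speed limit or range.

## Robot

A 7-joint arm with a two-finger parallel gripper is mounted at the origin on a cart in front of the work surface, level with it; the furniture and walls round the work are solid. World frame = base frame: x ahead of the robot, y to its left, z up, the work surface at z = 0. Lengths are in m, angles in rad, forces in N, time in s.
With the tool pointing down it reaches from about 0.4 to 0.85 m from the base axis. Payload 10.4 kg.
Tool frame: the origin (TCP) lies midway between the tips of the shut fingers; the grasp point (between the pads) lies 19 mm behind it; z points along the fingers, y is the line along which they close (so a half turn about z gives the same grasp; the last joint's range is limited). The gripper opens to 87 mm and grips with 3 to 60 N. Pads are 19 mm wide; open, the fingers measure 117 mm over their backs; the gripper's body (75 mm by 190 mm) begins 51 mm behind the grasp point.
Start: joints at [1.185, 0.332, -0.065, 1.46, 0.022, 1.35, -0.088], TCP at [0.222, -0.584, 0.223] pointing down, gripper open.
Joint ranges: [-2.6, 2.6], [-0.5, 2.12], [-1.47, 1.34], [0.16, 2.42], [-1.27, 4.41], [0.06, 2.06], [-2.6, 2.6]. Speed limits (rad/s): [2.22, 2.22, 2.79, 2.79, 3.14, 3.14, 3.14].

## Interface

Orientations are given as a unit quaternion [x, y, z, w].
In Python, from bench import r gives the robot as it stands.
- The arm moves only by the tool apply_moves, never from a script. Its argument "steps" is a list of rows, each a list of 7 numbers: the turn, a rotation vector about the tool's x, y, z in rad, then the shift along the tool's x, y, z in mm, then the opening, from -1 (shut) to 1 (fully open). In form: [[ax, ay, az, x, y, z, claw], ...]. A call has 1 to 20 rows; each row is the pose to reach, as a shift and turn from the pose commanded when the call began, along the tool's axes at that moment; what a row does not reach only later rows make up. A row lasts 1/12 s, in which the tool goes at most 41.7 mm and 7.16 degrees, less where a joint would pass 70% of its speed; a pose out of reach is approached as far as the arm can. A call with a gripper value outside its range is refused whole. The fingers move at their own pace and stop on an object; "force" is the grip in N (left out, the last holds). Time passes only in rows, so rows that repeat a pose let the fingers close. It gives the time, the measured TCP pose, the force, the opening and the grip force at its end, in the units of the state.
- r.read_state(): the state, without advancing time (a new reading comes with each control period).
- r.camera(name): name is "scene" or "top" or "wrist"; returns a dict with "pixels" (480x640x3 uint8, red, green, blue), "z_map" (480x640 float32, m along the optical axis (not along the pixel's ray), 0 where there is no reading), "fovy" (degrees; the focal length in pixels is half the picture's height over the tangent of half this angle, whatever the lens; pixels are square), "cx", "cy" (the principal point, pixels), "position" and "orientation" of the camera in the world. Camera axes: x right, y down, z forward; pixel columns grow to the right and rows downward; lengths in m; the calibration is good to about 2 mm. A picture is of the moment at which its call begins.
- r.close_job(): hands the job in; it is judged then, once.
The state is a dict: "time": time; "joint_positions": joint angles; "joint_vel": joint speeds; "joint_torque": joint torques, N m; "ee_pos": TCP position; "eef_rot": TCP orientation; "ft_force": force on the tool from outside, world axes, zero at the start; "torque": the same for the moment, N m; "width": finger opening in m; "grip_force": force on a finger pad.
Only numpy, scipy, OpenCV 4.12 (cv2) and the standard library are available. Lean on these libraries where they do the work, as an engineer would, in place of code of your own. Each camera call takes 0.05 s, during which the arm holds its last target. There are 200 camera calls.

## Working session

There is one attempt and no reset: what is moved stays moved. The work goes in short steps, Python scripts to look and compute and a tool call to move; the robot and the scene stay as the last step left them, time stands still between calls to the robot, and variables do not carry over. Pictures are saved under pics/ and viewed, at most 10 in all, crops included, and the job is handed in when it is done.

Besides the shell and the picture viewer there is one more tool, called after "Request:" as name([rows], argument=value, ...), one row to a line, values as JSON. apply_moves: Moves the arm, as the interface text tells. Its arguments: {"type":"object","properties":{"steps":{"type":"array","items":{"type":"array","items":{"type":"number"}}},"force":{"type":"number"}},"required":["steps"]}

```bash
mkdir -p pics; ls; cat > h.py <<'E'
import numpy as np,cv2
from scipy.spatial.transform import Rotation as R
from bench import r
def cam(n,save=None):
    c=r.camera(n); c['f']=240/np.tan(np.radians(c['fovy'])/2)
    c['R']=R.from_quat(c['orientation']).as_matrix(); c['p']=np.array(c['position'])
    if save: cv2.imwrite('pics/'+save,c['pixels'][:,:,::-1])
    return c
def ray(c,u,v): return c['R']@np.array([(u-c['cx'])/c['f'],(v-c['cy'])/c['f'],1])
def onz(c,u,v,z):
    d=ray(c,u,v); return c['p']+d*(z-c['p'][2])/d[2]
def depth(c,u,v): return c['p']+ray(c,u,v)*c['z_map'][int(v),int(u)]
E
python3 - <<'E'
from h import *
for n in('top','scene'):
    c=cam(n,n+'0.png');print(n,c['p'],c['orientation'],c['f'],c['cx'],c['cy'])
print(r.read_state())
E
```

```text
pics
top [ 0.22725453 -0.05627515  1.43351387] [ 0.72433392 -0.68102574  0.0750557  -0.07688272] 480.88750036882556 321.54090350349503 232.34099543461028
scene [0.06184979 0.83388697 0.78475388] [-0.20824328  0.86015503 -0.45308335  0.10716129] 491.72092451973066 320.5973021899152 239.78293691662873
{'time': 0.1, 'joint_positions': array([ 1.18539876,  0.33280911, -0.06468929,  1.46085305,  0.02158966,
        1.34991779, -0.08853229]), 'joint_vel': array([-0.00070372, -0.00109935,  0.00103601, -0.00129219,  0.00154128,
        0.00022036,  0.00069365]), 'joint_torque': array([ 1.30756576e-03, -6.24548221e+01,  2.47134443e-02, -3.90721393e+01,
       -6.12518401e-02,  3.65308207e-02,  9.34164609e-05]), 'ee_pos': array([ 0.22167549, -0.58399069,  0.22183525]), 'eef_rot': array([ 9.83594407e-01,  1.80392975e-01, -1.42317290e-04, -6.30333358e-04]), 'ft_force': array([ 0.19343623, -0.37305721, -0.51273827]), 'torque': array([-0.01719689, -0.02187452, -0.01144333]), 'grip_force': 0.0, 'width': 0.0872493141467997}
```

View pics/top0.png

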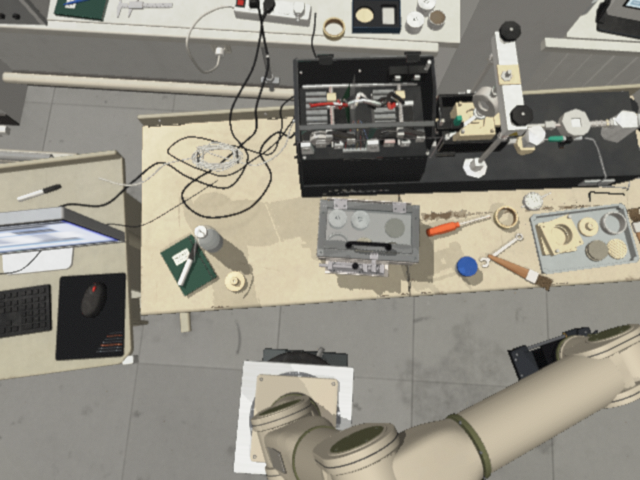

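View pics/scene0.png

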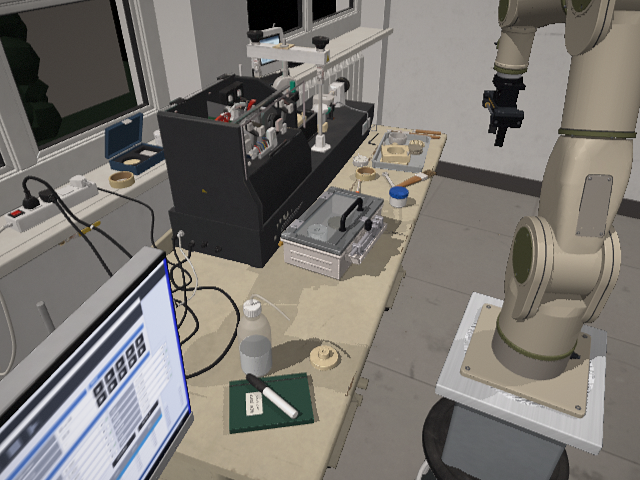

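The top view shows the box at about (318–420, 200–275), the handle bar at (345–392, 246) and the knob near (371, 267). The scene view shows the handle at (350, 215) and the knob at (368, 225). Next I measure these by mask.

```bash
python3 - <<'E'
from h import *
c=cam('top'); g=c['pixels'].max(2)
m=np.zeros_like(g); m[236:278,335:402]=(g[236:278,335:402]<50)
n,l,s,ce=cv2.connectedComponentsWithStats(m)
for i in range(1,n):
    if s[i,4]>8:
        v,u=np.where(l==i); print(s[i],ce[i]); 
        rc=cv2.minAreaRect(np.c_[u,v].astype(np.float32)); print(rc, onz(c,*ce[i],.137),np.median([depth(c,a,b)[2] for a,b in zip(u,v)]))
# lid frame contour from height
U,V=np.meshgrid(np.arange(310,430),np.arange(190,285)); 
P=np.array([depth(c,a,b) for a,b in zip(U.ravel(),V.ravel())]);
k=(abs(P[:,2]-.098)<.006); q=P[k]
print(cv2.minAreaRect(q[:,:2].astype(np.float32)), k.sum())
k=(P[:,2]>.115)&(P[:,2]<.15);
for a in P[k][::6]: print(a.round(3),end=' ')
im=cv2.resize(c['pixels'][185:290,300:440,::-1],None,fx=5.5,fy=5.5,interpolation=cv2.INTER_CUBIC); cv2.imwrite('pics/crop1.png',im)
E
```

```text
[346 242  45   9 145] [368.57241379 244.46206897]
((368.0825500488281, 245.37193298339844), (44.247562408447266, 6.324554920196533), 4.184916019439697) [ 0.48453919 -0.17510806  0.137     ] 0.13721590582553378
[353 263   5   6  20] [354.85 265.7 ]
((354.7500305175781, 265.7500305175781), (3.535533905029297, 4.242640495300293), 45.0) [ 0.42346843 -0.14021696  0.137     ] 0.13035611032158523
((0.5328871011734009, -0.16282491385936737), (0.23593813180923462, 0.31717240810394287), 0.8755411505699158) 4801
[ 0.492 -0.119  0.131] [ 0.491 -0.135  0.14 ] [ 0.492 -0.151  0.139] [ 0.487 -0.126  0.142] [ 0.488 -0.143  0.145] [ 0.49  -0.159  0.139] [ 0.492 -0.176  0.136] [ 0.493 -0.193  0.134] [ 0.487 -0.124  0.129] [ 0.486 -0.14   0.139] [ 0.486 -0.156  0.143] [ 0.489 -0.173  0.136] [ 0.489 -0.19   0.14 ] [ 0.49  -0.206  0.142] [ 0.492 -0.223  0.137] [ 0.482 -0.124  0.14 ] [ 0.484 -0.141  0.137] [ 0.484 -0.157  0.139] [ 0.485 -0.173  0.142] [ 0.487 -0.19   0.138] [ 0.488 -0.206  0.138] [ 0.488 -0.223  0.139] [ 0.482 -0.119  0.126] [ 0.482 -0.149  0.136] [ 0.482 -0.165  0.138] [ 0.483 -0.182  0.137] [ 0.484 -0.198  0.138] [ 0.485 -0.215  0.137] [ 0.486 -0.231  0.14 ] [ 0.482 -0.193  0.132] [ 0.483 -0.21   0.135] [ 0.483 -0.226  0.137] [ 0.483 -0.23   0.126] [ 0.434 -0.14   0.134] [ 0.429 -0.133  0.125] [ 0.43  -0.149  0.127] [ 0.426 -0.146  0.136] [ 0.424 -0.144  0.131] [ 0.421 -0.141  0.13 ] [ 0.419 -0.144  0.127]
```

View pics/crop1.png

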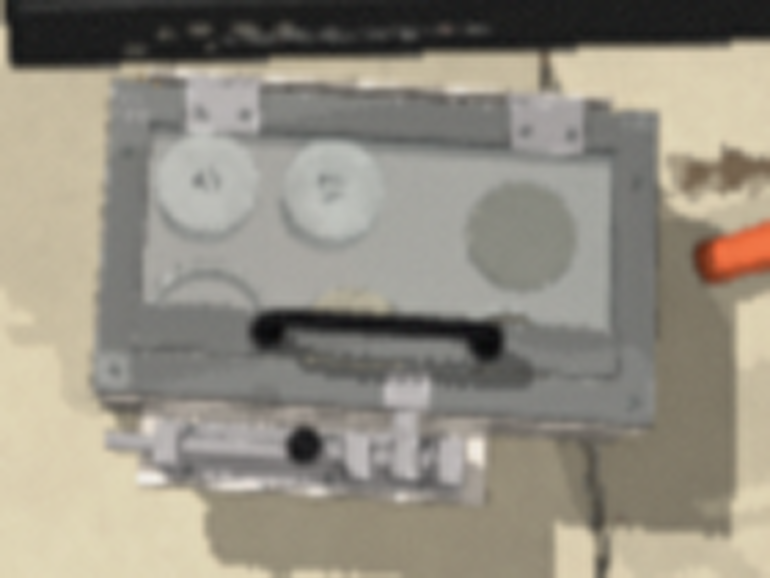

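The crop shows the bar from (267,327) to (487,340), the knob at (303,445) and the staple right of it at (405,440). The lid corners are at (112,80), (655,115), (650,425) and (97,398).

```bash
python3 - <<'E'
from h import *
c=cam('top'); k=lambda u,v,z: onz(c,300+u/5.5-.4,185+v/5.5-.4,z)[:2]
src=np.array([[-.047,.0475],[-.047,-.0475],[-.108,.033],[.083,.144],[.083,-.144],[-.084,-.144],[-.084,.144]])
dst=np.array([k(267,327,.137),k(487,340,.137),k(303,445,.134),k(112,80,.098),k(655,115,.098),k(650,425,.098),k(97,398,.098)])
a,b=src-src.mean(0),dst-dst.mean(0)
th=np.arctan2((a[:,0]*b[:,1]-a[:,1]*b[:,0]).sum(),(a*b).sum())
M=np.array([[np.cos(th),-np.sin(th)],[np.sin(th),np.cos(th)]]); t=dst.mean(0)-M@src.mean(0)
print('yaw',th,'origin',t); print('res mm',((dst-(src@M.T+t))*1000).round(1))
for n,p in dict(knob=(-.108,.033),bar=(-.047,0),hinge=(.083,0)).items(): print(n,M@p+t)
s=r.read_state(); print(R.from_quat(s['eef_rot']).as_matrix().round(3))
E
```

```text
yaw 0.0016725965837545056 origin [ 0.53197299 -0.17524689]
res mm [[-2.7  8.8]
 [-2.6 -6.1]
 [ 0.5  2.5]
 [ 1.9 -2.1]
 [ 0.2  0.9]
 [ 2.9  0.8]
 [-0.1 -4.6]]
knob [ 0.42391795 -0.14242758]
bar [ 0.48497306 -0.1753255 ]
hinge [ 0.61497287 -0.17510806]
[[ 0.935  0.355 -0.   ]
 [ 0.355 -0.935  0.001]
 [-0.    -0.001 -1.   ]]
```

Request:
apply_moves([
  [0,0,0.1,60,-60,0,0.1],
  [0,0,0.2,120,-120,0,0.1],
  [0,0,0.3,180,-180,0,0.1],
  [0,0,0.363,240,-240,0,0.1],
  [0,0,0.363,300,-300,0,0.1],
  [0,0,0.363,346,-342,0,0.1],
  [0,0,0.363,346,-342,0,0.1],
  [0,0,0.363,346,-342,0,0.1],
  [0,0,0.363,346,-342,0,0.1],
  [0,0,0.363,346,-342,0,0.1],
  [0,0,0.363,346,-342,0,0.1],
  [0,0,0.363,346,-342,0,0.1],
  [0,0,0.363,346,-342,0,0.1],
  [0,0,0.363,346,-342,0,0.1],
  [0,0,0.363,346,-342,0,0.1],
  [0,0,0.363,346,-342,0,0.1],
], force=20)

```text
time: 1.53
ee_pos: [0.4234, -0.1431, 0.2224]
eef_rot: [1.0, -0.001, -0.0, 0.0]
ft_force: [-0.3, -0.1, 0.1]
width: 0.0475
grip_force: 0.0
```

```bash
python3 - <<'E'
from h import *
c=cam('wrist','w1.png'); s=r.read_state(); print(s['time'],s['ee_pos'],s['joint_positions'].round(2),s['width'],c['p']);print(R.from_quat(s['eef_rot']).as_matrix().round(3)); print(c['R'].round(2),c['f'])
t=cam('top')  # machine front face: points with z .2-.4
for z0,z1 in((.05,.15),(.15,.27),(.27,.42)):
  X=[]
  for v in range(40,200,1):
    for u in range(320,410,3):
      p=depth(t,u,v)
      if z0<p[2]<z1 and p[0]>.6: X.append(p[0])
  print(z0,len(X),np.percentile(X,[0,1,5,50]) if X else '')
E
```

```text
1.5833 [ 0.42341412 -0.1430454   0.22242912] [ 0.7  -0.04 -0.46  1.88 -0.02  1.3  -1.33] 0.047802587678791274 [ 0.50468655 -0.14203213  0.38362202]
[[ 1.    -0.003 -0.   ]
 [-0.003 -1.    -0.   ]
 [-0.     0.    -1.   ]]
[[-0.   -0.95 -0.3 ]
 [-1.    0.    0.  ]
 [-0.    0.3  -0.95]] 407.9568053109327
0.05 735 [0.61699893 0.62937675 0.6472565  1.10729122]
0.15 1327 [0.64669513 0.64904987 0.65389093 0.68709314]
0.27 2441 [0.6692146  0.6785952  0.70112425 0.79859617]
```

View pics/w1.png

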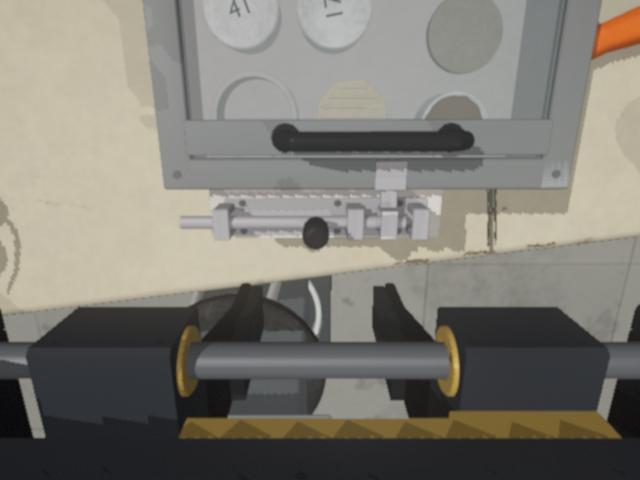

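The wrist view shows the knob top at (316,230) and the bar between (285,138) and (465,140). I cast these to world coordinates.

```bash
python3 - <<'E'
from h import *
c=cam('wrist'); print(onz(c,316,229,.134),onz(c,285,138,.137),onz(c,462,139,.137), onz(c,169,187,.098),onz(c,571,187,.098))
print(c['cx'],c['cy'],depth(c,316,230),depth(c,375,140), depth(c,389,220),depth(c,355,225))
E
```

```text
[ 0.43262107 -0.14052122  0.134     ] [ 0.48927209 -0.12244804  0.137     ] [ 0.48851315 -0.22666678  0.137     ] [ 0.45325921 -0.0365264   0.098     ] [ 0.45280295 -0.32034759  0.098     ]
317.4164017796522 237.19667147873886 [ 0.43172153 -0.14051472  0.13318982] [ 0.48815736 -0.17521694  0.13888035] [ 0.43011727 -0.19235568  0.10250301] [ 0.42613944 -0.16834465  0.10135979]
```

Request:
apply_moves([
  [0,0,0,4,-2,40,0.0],
  [0,0,0,4,-2,75,0.0],
  [0,0,0,4,-2,100,0.0],
  [0,0,0,4,-2,114,0.0],
  [0,0,0,4,-2,114,0.0],
  [0,0,0,4,-2,114,-1],
  [0,0,0,4,-2,114,-1],
  [0,0,0,4,-2,114,-1],
  [0,0,0,4,-2,114,-1],
  [0,0,0,4,-2,114,-1],
  [0,0,0,4,-2,114,-1],
], force=20)

```text
time: 2.6
ee_pos: [0.4285, -0.1403, 0.1094]
eef_rot: [1.0, -0.0, 0.001, 0.001]
ft_force: [-0.6, -0.9, 4.3]
width: 0.0172
grip_force: 20.0
```

Request:
apply_moves([
  [0,0,0,0,-8,0,-1],
  [0,0,0,0,-16,0,-1],
  [0,0,0,0,-24,0,-1],
  [0,0,0,0,-32,0,-1],
  [0,0,0,0,-38,0,-1],
  [0,0,0,0,-41,0,-1],
  [0,0,0,0,-42,0,-1],
  [0,0,0,0,-42,0,-1],
  [0,0,0,0,-42,0,-1],
  [0,0,0,0,-42,0,-1],
])

```text
time: 3.43
ee_pos: [0.4285, -0.1037, 0.1095]
eef_rot: [1.0, -0.002, 0.001, 0.004]
ft_force: [3.1, -26.2, 0.4]
width: 0.017
grip_force: 20.0
```

Request:
apply_moves([
  [0,0,0,0,-39,0,-1],
  [0,0,0,0,-39,0,0.0],
  [0,0,0,0,-39,0,0.0],
  [0,0,0,0,-39,0,0.0],
  [0,0,0,0,-39,-40,0.0],
  [0,0,0,0,-39,-80,0.0],
  [0,0,0,0,-39,-114,0.0],
  [0,0,0,0,-39,-114,0.0],
])

```text
time: 4.1
ee_pos: [0.4307, -0.0585, 0.2289]
eef_rot: [1.0, -0.0, 0.004, 0.001]
ft_force: [1.2, -0.2, 0.3]
width: 0.0542
grip_force: 0.0
```

```bash
python3 - <<'E'
from h import *
c=cam('wrist','w2.png'); s=r.read_state(); print(s['ee_pos'],s['joint_positions'].round(2))
cv2.imwrite('pics/w2c.png',c['pixels'][100:300,150:550,::-1].repeat(2,0).repeat(2,1))
g=c['pixels'].max(2);m=np.zeros_like(g);m[200:262,200:480]=g[200:262,200:480]<50
n,l,st,ce=cv2.connectedComponentsWithStats(m)
for i in range(1,n):
  if st[i,4]>100: print(st[i],ce[i],onz(c,ce[i][0],ce[i][1]-2,.134),depth(c,*ce[i]))
E
```

```text
[ 0.42964381 -0.0584771   0.22580566] [ 0.61 -0.08 -0.54  1.91 -0.04  1.3  -1.49]
```

View pics/w2c.png

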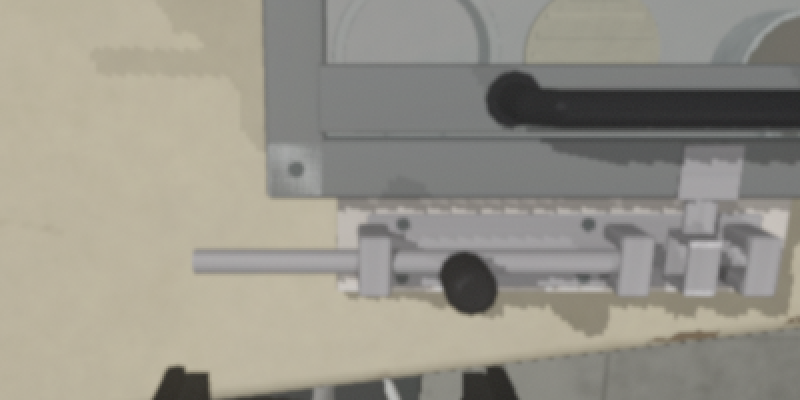

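The view shows the bolt drawn left: the knob is at crop (466,280), i.e. image (383,238), and the rod sticks out to the left.

```bash
python3 - <<'E'
from h import *
c=cam('wrist');s=r.read_state()
g=c['pixels'].max(2).copy();print(g[230:245:4,375:392:4])
m=(g<70).astype(np.uint8);m[:222]=0;m[262:]=0
n,l,st,ce=cv2.connectedComponentsWithStats(m)
for i in range(1,n):
  if st[i,4]>100: print(st[i],ce[i],onz(c,ce[i][0],ce[i][1]-2,.13),depth(c,*ce[i]))
print(onz(c,150+515/2,100+100/2,.137), s['ee_pos'],R.from_quat(s['eef_rot']).as_matrix().round(3),s['ft_force'])
E
```

```text
[[51 49 48 49 51]
 [53 51 52 53 50]
 [53 55 61 57 55]
 [54 64 56 57 56]]
[371 226  28  30 637] [384.77708006 240.69544741] [ 0.43058374 -0.1015658   0.13      ] [ 0.43011908 -0.10112477  0.13293323]
[ 0.48868324 -0.11133835  0.137     ] [ 0.42849371 -0.05844106  0.22358753] [[ 1.    -0.     0.002]
 [-0.    -1.    -0.001]
 [ 0.002  0.001 -1.   ]] [-0.68395714 -0.35970628  0.3103725 ]
```

Request:
apply_moves([
  [0,0,-0.12,3,10,-5,0],
  [0,0,-0.24,6,20,-7,0],
  [0,0,-0.36,9,30,-7,0],
  [0,0,-0.48,12,40,-7,0],
  [0,0,-0.6,12,50,-7,0],
  [0,0,-0.72,12,60,-7,0],
  [0,0,-0.84,12,70,-7,0],
  [0,0,-0.96,12,80,-7,0],
  [0,0,-1.08,12,90,-7,0],
  [0,0,-1.2,12,100,-7,0],
  [0,0,-1.32,12,110,-7,0],
  [0,0,-1.44,12,117,-7,0],
  [0,0,-1.571,12,117,-7,0],
  [0,0,-1.571,12,117,-7,0],
  [0,0,-1.571,12,117,-7,0],
])

```text
time: 5.45
ee_pos: [0.4394, -0.1752, 0.2283]
eef_rot: [0.708, 0.706, -0.0, -0.001]
ft_force: [1.0, 0.1, 0.0]
width: 0.0435
grip_force: 0.0
```

```bash
python3 - <<'E'
from h import *
s=r.read_state();print(s['ee_pos'],s['joint_positions'].round(2),s['width'],R.from_quat(s['eef_rot']).as_matrix().round(3))
E
```

```text
[ 0.43939626 -0.17517399  0.22830768] [ 0.68  0.02 -0.4   1.82  0.01  1.31  0.28] 0.04354386557065965 [[ 0.003  1.    -0.002]
 [ 1.    -0.003  0.001]
 [ 0.001 -0.002 -1.   ]]
```

Request:
apply_moves([
  [-0.1,0,0,0,4,0,-0.36],
  [-0.2,0,0,0,8,5,-0.36],
  [-0.3,0,0,0,12,12,-0.36],
  [-0.4,0,0,0,17,20,-0.36],
  [-0.436,0,0,0,17,26,-0.36],
  [-0.436,0,0,0,17,26,-0.36],
  [-0.436,0,0,0,17,26,-0.36],
  [-0.436,0,0,0,17,26,-0.36],
])

```text
time: 6.12
ee_pos: [0.4575, -0.1754, 0.2041]
eef_rot: [0.691, 0.69, 0.153, 0.153]
ft_force: [-0.1, -0.6, -0.0]
width: 0.028
grip_force: 0.0
```

```bash
python3 - <<'E'
from h import *
c=cam('wrist','w3.png')
s=r.read_state();T=R.from_quat(s['eef_rot']).as_matrix();print(s['ee_pos'],s['joint_positions'].round(2),s['width'],T.round(3))
bar=np.array([.488,-.175,.135]); print('bar in tool mm',(T.T@(bar-s['ee_pos'])*1000).round(1))
E
```

```text
[ 0.45779626 -0.17549389  0.20427508] [ 0.73 -0.23 -0.29  2.15 -0.33  0.83  0.6 ] 0.027855829433368548 [[ 0.     0.907  0.422]
 [ 1.    -0.     0.   ]
 [ 0.     0.422 -0.907]]
bar in tool mm [ 0.5 -1.9 75.6]
```

View pics/w3.png

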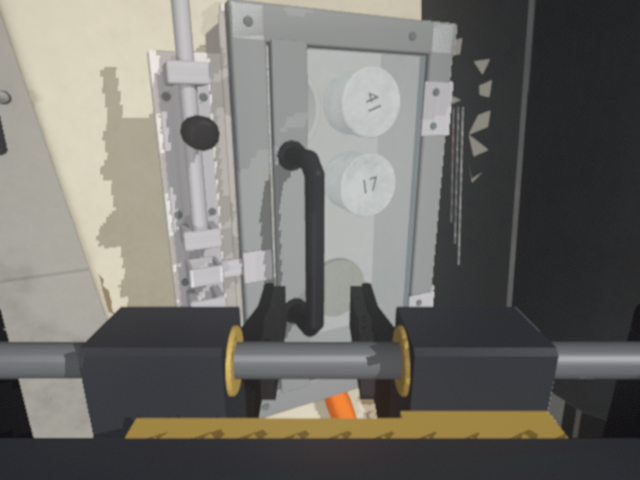

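The bar (column about 315) lies midway between the fingers (265 and 370), so I go in along the tool axis.

Request:
apply_moves([
  [0,0,0,0,-1.5,30,-0.36],
  [0,0,0,0,-1.5,55,-0.36],
  [0,0,0,0,-1.5,75,-0.36],
  [0,0,0,0,-1.5,91,-0.36],
  [0,0,0,0,-1.5,91,-0.36],
  [0,0,0,0,-1.5,91,-1],
  [0,0,0,0,-1.5,91,-1],
  [0,0,0,0,-1.5,91,-1],
  [0,0,0,0,-1.5,91,-1],
  [0,0,0,0,-1.5,91,-1],
], force=20)

```text
time: 7.0
ee_pos: [0.4941, -0.1762, 0.1215]
eef_rot: [0.69, 0.69, 0.153, 0.154]
ft_force: [-5.3, 0.5, 6.1]
width: 0.0109
grip_force: 20.0
```

```bash
python3 - <<'E'
from h import *
s=r.read_state();T=R.from_quat(s['eef_rot']).as_matrix()
print(s['ee_pos'],s['width'],s['ft_force'])
g=s['ee_pos']-.019*T[:,2]; print('grasp',g)
rel=np.array([-.130,.047]); 
for d in range(0,46,5):
  a=np.radians(d); p=np.array([rel[0]*np.cos(a)+rel[1]*np.sin(a),-rel[0]*np.sin(a)+rel[1]*np.cos(a)])-rel
  w=np.array([p[0],0,p[1]]); print(d,(T.T@w*1000).round(1),(w*1000).round(1))
E
```

```text
[ 0.4940709  -0.17620127  0.12145232] 0.010868723267731176 [-5.34281975  0.50125968  6.09974108]
grasp [ 0.48602992 -0.1761823   0.13866692]
0 [0. 0. 0.] [0. 0. 0.]
5 [-0.   8.9 -8.2] [ 4.6  0.  11.2]
10 [ -0.   18.4 -15.5] [10.1  0.  21.9]
15 [ -0.   28.6 -22. ] [16.6  0.  32. ]
20 [ -0.   39.3 -27.6] [23.9  0.  41.6]
25 [ -0.   50.4 -32.2] [32.   0.  50.5]
30 [ -0.   61.9 -35.9] [40.9  0.  58.7]
35 [ -0.   73.7 -38.5] [50.5  0.  66.1]
40 [ -0.   85.6 -40.1] [60.6  0.  72.6]
45 [ -0.   97.7 -40.6] [71.3  0.  78.2]
```

Request:
apply_moves([
  [0,0,0,0,2.2,-2.1,-1],
  [0,0,0,0,4.4,-4.2,-1],
  [0,0,0,0,6.6,-6.2,-1],
  [0,0,0,0,8.9,-8.2,-1],
  [0,0,0,0,13.6,-12,-1],
  [0,0,0,0,18.4,-15.5,-1],
  [0,0,0,0,23.5,-18.8,-1],
  [0,0,0,0,28.6,-22,-1],
  [0,0,0,0,33.9,-24.9,-1],
  [0,0,0,0,39.3,-27.6,-1],
  [0,0,0,0,39.3,-27.6,-1],
  [0,0,0,0,39.3,-27.6,-1],
], force=25)

```text
time: 8.0
ee_pos: [0.517, -0.1762, 0.1622]
eef_rot: [0.691, 0.69, 0.152, 0.152]
ft_force: [-12.0, -1.8, 4.5]
width: 0.0109
grip_force: 25.0
```

```bash
python3 - <<'E'
from h import *
c=cam('scene','s2.png'); cv2.imwrite('pics/s2c.png',cv2.resize(c['pixels'][90:310,230:470,::-1],None,fx=2.7,fy=2.7))
s=r.read_state();print(s['ee_pos'],s['ft_force'],s['torque'],s['joint_positions'].round(2))
E
```

```text
[ 0.51684344 -0.17622897  0.16205686] [-13.41489195  -2.21598968   5.365493  ] [-0.34158461  2.58571621 -0.1197009 ] [ 0.7  -0.05 -0.35  2.09 -0.25  0.7   0.5 ]
```

View pics/s2c.png

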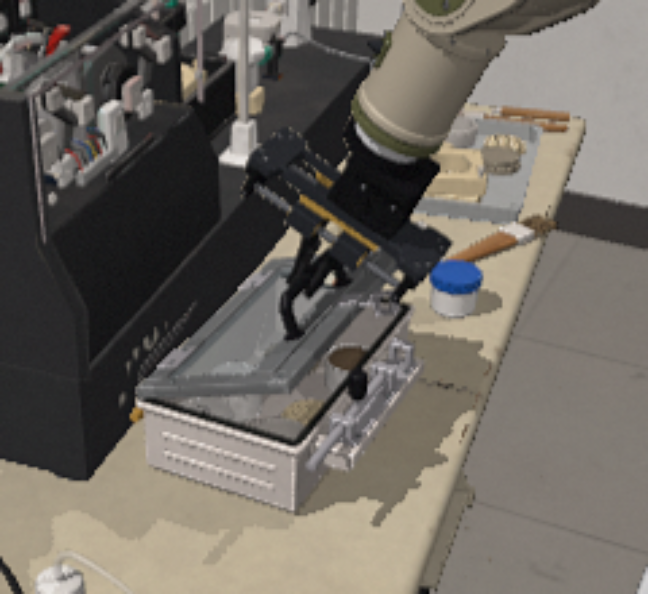

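The lid is opening under the grip at about 20°, clear of the machine. I carry on to 45°.

Request:
apply_moves([
  [0,0,0,0,5,-2.8,-1],
  [0,0,0,0,10,-5,-1],
  [0,0,0,0,15.5,-7.2,-1],
  [0,0,0,0,21,-9,-1],
  [0,0,0,0,27,-10.6,-1],
  [0,0,0,0,32.6,-11.7,-1],
  [0,0,0,0,38.5,-12.7,-1],
  [0,0,0,0,44.5,-13.3,-1],
  [0,0,0,0,50.5,-13.7,-1],
  [0,0,0,0,56.5,-13.8,-1],
  [0,0,0,0,56.5,-13.8,-1],
  [0,0,0,0,56.5,-13.8,-1],
  [0,0,0,0,56.5,-13.8,-1],
])

```text
time: 9.13
ee_pos: [0.5632, -0.1764, 0.1989]
eef_rot: [0.691, 0.69, 0.153, 0.153]
ft_force: [-4.7, -2.7, 0.8]
width: 0.011
grip_force: 25.0
```

```bash
python3 - <<'E'
from h import *
c=cam('scene','s3.png'); cv2.imwrite('pics/s3c.png',cv2.resize(c['pixels'][90:310,230:470,::-1],None,fx=2.7,fy=2.7))
s=r.read_state();T=R.from_quat(s['eef_rot']).as_matrix();g=s['ee_pos']-.016*T[:,2]
hx,hz=.488+.130-.0017,.088
a0=np.arctan2(.047,-.130);a=np.arctan2(g[2]-hz,g[0]-hx);print('lid deg',np.degrees(a0-a),np.hypot(g[2]-hz,g[0]-hx),np.hypot(.13,.047))
print(s['time'],s['ee_pos'],s['ft_force'],s['width'],s['grip_force'],abs(s['joint_vel']).max())
E
```

```text
lid deg 44.606479173200945 0.13895683746085352 0.13823530663329106
9.1833 [ 0.5632039  -0.17638995  0.19890251] [-5.29267174 -2.57217661  2.11398396] 0.011184349454925226 25.000367760658264 0.002978112977196778
```

View pics/s3c.png

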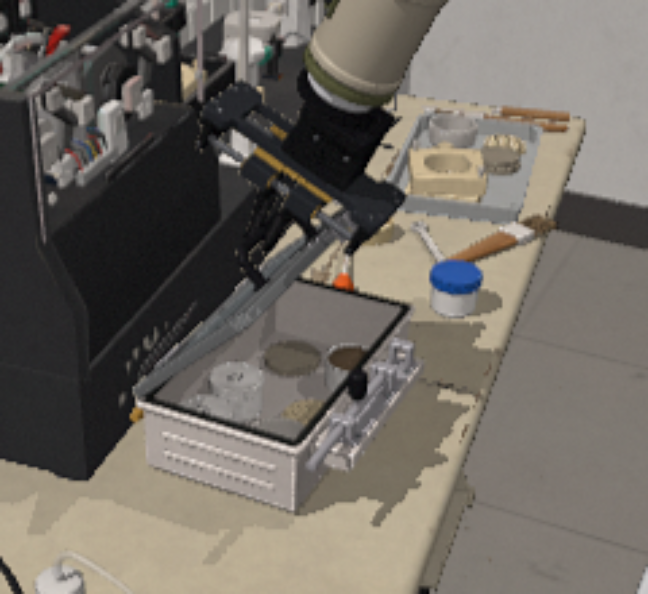

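The lid stands at about 45° in the grip, the bolt is still drawn back, and the arm is still. I hand in.

```bash
python3 -c "
from bench import r
print(r.close_job())"
```

```text
the job is handed in; nothing more can be done
None
```

I drew the bolt back about 39 mm, and the arm is holding the lid by its handle at about 45°. The job is handed in, but no verdict came back.

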